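# Fit the drill-guide plate that matches the jig's dowel pins

### The arm

A 6-joint arm with a two-finger parallel gripper is mounted at the origin on a cart in front of the work surface, level with it; the furniture and walls round the work are solid. World frame = base frame: x ahead of the robot, y to its left, z up, the work surface at z = 0. Lengths are in m, angles in rad, forces in N, time in s.
With the tool pointing down it reaches from about 0.375 to 0.925 m from the base axis. Payload 5.7 kg.
Tool frame: the origin (TCP) lies on the centre line of the jaws, within the pads' length; the fingertips stand 8 mm ahead of it and the grasp point (between the pads) lies 11 mm behind it; z points along the fingers, y is the line along which they close (so a half turn about z gives the same grasp; the last joint's range is limited). The gripper opens to 88 mm and grips with 3 to 60 N. Pads are 20 mm wide; open, the fingers measure 115 mm over their backs; the gripper's body (75 mm by 178 mm) begins 61 mm behind the grasp point.
Start: joints at [-1.446, 0.359, 1.51, -0, 1.272, -0.115], TCP at [0.142, -0.583, 0.231] pointing down, gripper open.
Joint ranges: [-2.97, 2.97], [-1.01, 2.36], [0.21, 2.38], [-0.96, 4.11], [0.2, 2.71], [-2.98, 2.98]. Speed limits (rad/s): [2.39, 2.39, 3.14, 3.14, 3.14, 3.14].

### API

Orientations are given as a unit quaternion [x, y, z, w].
In Python, from station import robot, eyes gives the robot as it stands.
- The arm moves only by the shell command python3 -m pendant 'ROWS' [FORCE]. ROWS is JSON, a list of rows, each an object with "translation": the shift along the tool's x, y, z in cm, a list of three; "yaw": the turn about the tool's z in degrees; "grip": the finger opening in cm, from 0 to 8.78. In form: [{"translation": [tx, ty, tz], "yaw": yaw, "grip": grip}, ...]. A call has 1 to 10 rows; each row shifts and turns the commanded pose from where the row before left it, along the tool's axes as they then stand; what a row does not reach is not made up. A row lasts 1/8 s, in which the tool goes at most 62.5 mm and 10.7 degrees, less where a joint would pass 70% of its speed; a pose out of reach is approached as far as the arm can. A call is refused whole if a number of a shift passes 6.25 or a number of a turn 10.7, either way. A call with a gripper value outside its range is refused whole. The fingers move at their own pace and stop on an object; FORCE is the grip in N (left out, the last holds). Time passes only in rows, so rows that do not move let the fingers close. It gives the time, the measured TCP pose, the force, the opening and the grip force at its end, in the units of the state.
- robot.get_state(): the state, without advancing time (a new reading comes with each control period).
- eyes.capture(name): name is "side" or "top"; returns a dict with "img" (480x640x3 uint8, red, green, blue), "depth" (480x640 float32, m along the optical axis (not along the pixel's ray), 0 where there is no reading), "K" (3x3 intrinsics, pixels), "cam_to_world" (4x4, takes a point from camera to world coordinates). Camera axes: x right, y up, looking along -z (the intrinsics and any distortion apply to the point x, -y, -z); pixel columns grow to the right and rows downward; lengths in m; the calibration is good to about 2 mm. A picture is of the moment at which its call begins.
- robot.hand_in(): hands the job in; it is judged then, once.
Trained networks look in a picture, given as the dict that the camera call returned (one of the last four; its "shot" number tells which), for a name from the list of things; names that differ only in an ending like _2 or _b are one class to them, and where a whole thing is asked for, a point or a joint stands for the part that bears it (a point fixed in the world has none). Each returns a list of dicts, best first, with "conf" (0 to 1); they miss things now and then, are a little off and sometimes report something else, mostly with a low value. They report only what shows in the picture. A call takes as long as a camera call. They do not tell look-alikes from the thing itself.
- eyes.trace(thing, picture): "pixels" (480x640 bool, what is visible of it) and "location" ([column, row] in pixels, amid what is visible of it).
The state is a dict: "time_s": time; "joint_positions": joint angles; "qvel": joint speeds; "tau": joint torques, N m; "tcp_pos": TCP position; "orientation": TCP orientation; "force": force on the tool from outside, world axes, zero at the start; "ft_torque": the same for the moment, N m; "opening": opening from 0.0 (shut) to 1.0 (fully open); "grip_force": force on a finger pad.
Only numpy, scipy, OpenCV 4.12 (cv2) and the standard library are available. Lean on these libraries where they do the work, as an engineer would, in place of code of your own. Each camera call takes 0.05 s, during which the arm holds its last target. There are 200 camera calls.

### The job

One of the two aluminium drill-guide plates fits the pair of dowel pins on the sloping face of the blue jig. Find which one drops over both pins, by trying if need be, and leave it fully home, flat on the sloping face; leave the other plate lying flat on the worktop, and do not knock the tin, pliers or pencil about.

Things in the scene. Friction and masses are not known exactly. Their poses are not given: they have to be found in the camera images.
- jig: blue fixed drilling jig, base 120 x 150 mm, origin under its centre, x to its high back. Sloping face 94 (up the slope) x 136 mm, top edge 105 mm up, with two steel dowel pins square to it (10 mm thick, 17 mm tall, tips tapered over 5.5 mm) and a flush brass plug in the unused bore. Pins are 56 or 72 mm apart: which is not reported; look, or try a plate
- plate_56: flat aluminium plate 50 (x) x 108 (y) x 8 mm, origin at the centre of its underside, z up. Black upright grip bar on its middle: 18 mm wide (x), 36 mm long (y), top 42 mm above the underside. Two 14 mm through holes at y = -28 and +28 mm. Symmetric: may go on either way round. 0.13 to 0.25 kg. Starts flat on the worktop; the other plate differs only in hole spacing
- seat_56 (a point): point on the jig's sloping face, 85 mm up, where plate_56's origin lies when fully home. z: outward normal of the face, 25 degrees from vertical, leaning to the right as the robot sees it; x: up the slope; y: level, along the pins. From here one pin is always at y = -28 mm; the other at y = +28 mm if the jig is set for this plate, else at +44 mm, and then this plate stops on that pin, over 12 mm above the face
- plate_72: flat aluminium plate 50 (x) x 108 (y) x 8 mm, origin at the centre of its underside, z up. Black upright grip bar on its middle: 18 mm wide (x), 36 mm long (y), top 42 mm above the underside. Two 14 mm through holes at y = -36 and +36 mm. Symmetric: may go on either way round. 0.13 to 0.25 kg. Starts flat on the worktop; the other plate differs only in hole spacing
- seat_72 (a point): point on the jig's sloping face, 85 mm up, where plate_72's origin lies when fully home. z: outward normal of the face, 25 degrees from vertical, leaning to the right as the robot sees it; x: up the slope; y: level, along the pins. From here one pin is always at y = -36 mm; the other at y = +36 mm if the jig is set for this plate, else at +20 mm, and then this plate stops on that pin, over 12 mm above the face
- small_tin: red round tin 66 mm across, 46 mm tall, origin at the centre of its underside; loose bystander
- pliers_red: red-handled pliers 186 x 57 x 13 mm lying flat, origin at the centre of the underside; loose bystander
- carpenter_pencil: red flat pencil 169 x 15 x 8 mm, origin at the centre of the underside; loose bystander
There are look-alikes about, which are no part of the job. What is shaped like the plate_56 but red is not meant. Leave any green look-alike of the plate_72 alone.

How it is judged:
At the end, for the whole second after the job is handed in: The plate that matches the pins is over both: underside centre within 5 mm of its seat point, flat on the slope within 0.06 rad, in line within 0.1 rad; the other lies flat on the worktop (underside below 8 mm, tilt below 0.1 rad); both at rest (((distance between plate_56 and seat_56 below 0.005 m and angle between the z axis of plate_56 and the z axis of seat_56, either way round below 0.06 rad and angle between the y axis of plate_56 and the y axis of seat_56, either way round below 0.1 rad and linear speed of each of plate_56, plate_72 below 0.02 m/s and height (world z) of plate_72 below 0.008 m and angle between plate_72's own z axis and vertical below 0.1 rad) or (distance between plate_72 and seat_72 below 0.005 m and angle between the z axis of plate_72 and the z axis of seat_72, either way round below 0.06 rad and angle between the y axis of plate_72 and the y axis of seat_72, either way round below 0.1 rad and linear speed of each of plate_72, plate_56 below 0.02 m/s and height (world z) of plate_56 below 0.008 m and angle between plate_56's own z axis and vertical below 0.1 rad))); the robot touches nothing.
It fails at once if the small tin is pushed more than 30 mm from its place (distance of small_tin from where it was at the start of the episode above 0.03 m).
It fails at once if the pliers red is pushed more than 30 mm from its place (distance of pliers_red from where it was at the start of the episode above 0.03 m).
It fails at once if the carpenter pencil is pushed more than 30 mm from its place (distance of carpenter_pencil from where it was at the start of the episode above 0.03 m).
It also fails if it takes over 72 s, if anything falls off the work surface, if the arm or the gripper's body presses on something with over 40 N, if the wrist force passes 120 N, or if a joint passes its speed limit or range.

## Working session

There is one attempt and no reset: what is moved stays moved. The work goes in short steps, Python scripts to look and compute and a shell command to move; the robot and the scene stay as the last step left them, time stands still between calls to the robot, and variables do not carry over. Pictures are saved under pics/ and viewed, at most 10 in all, crops included, and the job is handed in when it is done.

```bash
mkdir -p pics; ls; cat > h.py <<'E'
import numpy as np, cv2
from station import robot, eyes
def cloud(c):
    d=c["depth"];K=c["K"];v,u=np.mgrid[0:480,0:640]
    x=(u-K[0,2])/K[0,0]*d;y=(v-K[1,2])/K[1,1]*d
    p=np.stack([x,-y,-d,np.ones_like(d)],-1)@np.array(c["cam_to_world"]).T
    p=p[...,:3];p[d==0]=np.nan
    return p
E
python3 - <<'E'
from h import *
print(robot.get_state())
for n in("top","side"):
    c=eyes.capture(n);cv2.imwrite(f"pics/{n}0.png",c["img"][...,::-1]);P=cloud(c)
    print(n,np.round(c["K"],1).tolist(),np.round(c["cam_to_world"],3).tolist())
    for t in("plate_56","plate_72","jig","small_tin","pliers_red","carpenter_pencil"):
        for r in eyes.trace(t,c)[:3]:
            m=r["pixels"]; print(t,round(r["conf"],2),np.round(r["location"]),m.sum(),np.round(np.nanmedian(P[m],0),3),np.round(np.nanpercentile(P[m][:,2],[2,98]),3))
E
```

```text
pics
{'time_s': 0.0, 'joint_positions': array([-1.44609489e+00,  3.59497475e-01,  1.51141915e+00, -1.66193985e-05,
        1.27250666e+00, -1.15096911e-01]), 'qvel': array([-0.00091866, -0.00031232, -0.00116623,  0.00081876,  0.00032494,
       -0.00099545]), 'tau': array([-2.70391274e-04, -5.15382814e+01, -2.70720416e+01,  6.73194439e-02,
        3.48904298e-02, -1.21401090e-04]), 'tcp_pos': array([ 0.14240809, -0.58216018,  0.22981913]), 'orientation': array([ 9.92819992e-01,  1.19614485e-01, -1.23359877e-05, -9.15267469e-04]), 'force': array([0.40357079, 0.02202978, 0.37300585]), 'ft_torque': array([-0.01342582, -0.01438218,  0.03788113]), 'grip_force': 0.0, 'opening': 1.002400686521889}
top [[607.2, 0.0, 306.7], [0.0, 607.2, 231.5], [0.0, 0.0, 1.0]] [[0.016, 0.992, -0.126, 0.373], [-1.0, 0.019, 0.016, 0.019], [0.018, 0.126, 0.992, 1.346], [0.0, 0.0, 0.0, 1.0]]
plate_56 0.97 [380. 297.] 1133 [ 0.401 -0.162  0.008] [-0.     0.045]
plate_56 0.82 [441. 275.] 1077 [ 0.459 -0.298  0.009] [0.001 0.044]
plate_56 0.82 [232. 308.] 1054 [0.37  0.157 0.008] [0.001 0.044]
plate_72 0.97 [380. 
[... 547 characters left out ...]
, [0.0, 0.0, 0.0, 1.0]]
plate_56 0.96 [290. 346.] 1342 [0.479 0.279 0.008] [-0.     0.042]
plate_56 0.91 [388. 230.] 584 [ 0.397 -0.146  0.008] [-0.001  0.042]
plate_56 0.88 [379. 196.] 519 [ 0.454 -0.289  0.008] [0.    0.042]
plate_72 0.96 [290. 346.] 1342 [0.479 0.279 0.008] [-0.     0.042]
plate_72 0.91 [388. 230.] 584 [ 0.397 -0.146  0.008] [-0.001  0.042]
plate_72 0.88 [379. 196.] 519 [ 0.454 -0.289  0.008] [0.    0.042]
jig 0.64 [312. 239.] 3003 [ 0.542 -0.003  0.045] [0.    0.102]
small_tin 0.86 [374. 268.] 835 [0.394 0.023 0.041] [0.003 0.046]
pliers_red 0.72 [291. 183.] 360 [ 0.716 -0.28   0.008] [-0.001  0.013]
carpenter_pencil 0.91 [212. 335.] 485 [0.646 0.295 0.008] [0.001 0.011]
```

View pics/top0.png

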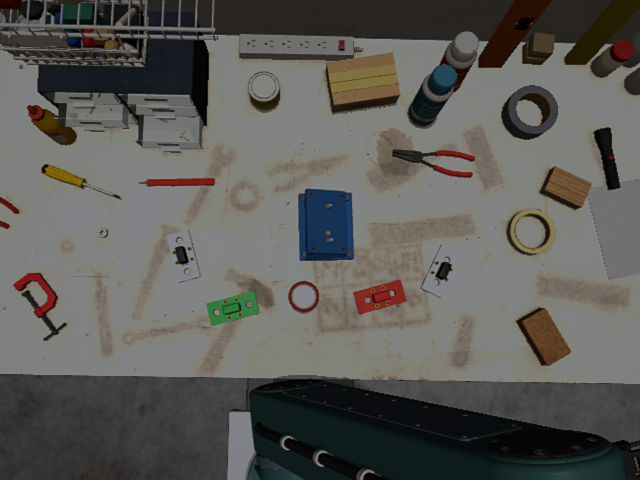

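View pics/side0.png

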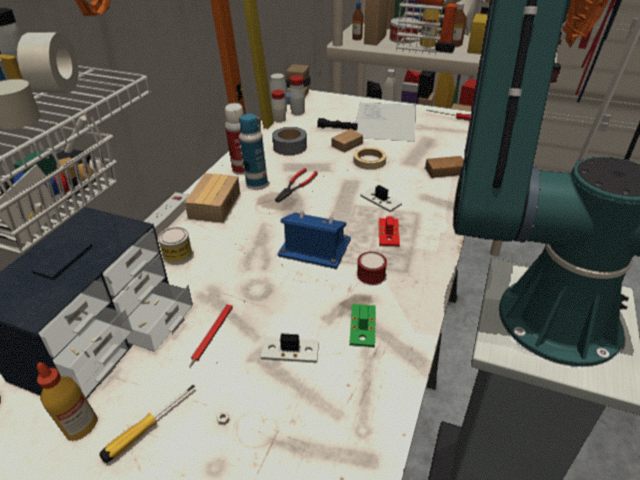

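The top view shows the jig at (327,225), and the aluminium plates at (182,255) and (440,270). The green and red look-alikes are at (233,308) and (380,297). Next I'll measure them more closely.

```bash
python3 - <<'E'
from h import *
c=eyes.capture("top");P=cloud(c);I=c["img"][...,::-1]
tiles=[]
for (u,v) in((327,225),(182,255),(440,270)):
    tiles.append(cv2.resize(I[v-45:v+45,u-40:u+40],(266,300),interpolation=cv2.INTER_CUBIC))
s=eyes.capture("side");S=s["img"][...,::-1]
for (u,v) in((314,238),(290,347),(380,197)):
    tiles.append(cv2.resize(S[v-45:v+45,u-40:u+40],(266,300),interpolation=cv2.INTER_CUBIC))
o=np.vstack([np.hstack(tiles[:3]),np.hstack(tiles[3:])]);o=cv2.convertScaleAbs(o,alpha=1.5);cv2.imwrite("pics/m.png",o)
PS=cloud(s)
for nm,Q in(("top",P),("side",PS)):
  for x,y in((.48,.275),(.455,-.295)):
    near=np.hypot(Q[...,0]-x,Q[...,1]-y)<.08
    b=near&(Q[...,2]>.036)&(Q[...,2]<.05)
    r=cv2.minAreaRect((Q[b][:,:2]*1000).astype(np.float32))
    m=near&(Q[...,2]>.0055)&(Q[...,2]<.05)
    r2=cv2.minAreaRect((Q[near&(Q[...,2]>.0055)&(Q[...,2]<.012)][:,:2]*1000).astype(np.float32))
    print(nm,"bar",np.round(r[0],1),np.round(r[1],1),round(r[2],1),np.median(Q[b][:,2]).round(4),"plate",[np.round(a,1) for a in r2])
  # jig
  near=(abs(Q[...,0]-.55)<.09)&(abs(Q[...,1]+.02)<.09)
  hi=near&(Q[...,2]>.04)&(Q[...,2]<.14)
  A=Q[hi]; n0=None
  best=0;rng=np.random.default_rng(0)
  for _ in range(500):
    a,b_,d=A[rng.choice(len(A),3,False)];n=np.cross(b_-a,d-a);l=np.linalg.norm(n)
    if l<1e-6: continue
    n/=l; n*=np.sign(n[2]); 
    if n[2]<.8: continue
    k=abs((A-a)@n)<.003
    if k.sum()>best: best=k.sum();K=k;n0=n
  F=A[K];cen=F.mean(0);n0=np.linalg.svd(F-cen,full_matrices=False)[2][2];n0*=np.sign(n0[2])
  print(nm,"face n",np.round(n0,3),"tilt",np.degrees(np.arccos(n0[2])),"az",np.degrees(np.arctan2(n0[1],n0[0])),best)
  ey=np.cross(n0,[0,0,0])if 0 else np.cross(n0,np.cross([0,0,1],n0)); ex=np.array([0,0,1])-n0*n0[2];ex/=np.linalg.norm(ex);ey=np.cross(n0,ex)
  uv=np.c_[(F-cen)@ex,(F-cen)@ey]*1000
  r=cv2.minAreaRect(uv.astype(np.float32));print("rect",[np.round(a,1) for a in r])
  fc=cen+(ex*r[0][0]+ey*r[0][1])/1000;print("facecen",fc.round(4),"ex",ex.round(3),"ey",ey.round(3))
  off=(Q-cen)@n0
  pm=near&(off>.006)&(off<.03)&(Q[...,2]>.06)
  k,lab,st,ce=cv2.connectedComponentsWithStats(pm.astype(np.uint8))
  for i in range(1,k):
    q=Q[lab==i]; print("pin?",ce[i].round(1),len(q),q.mean(0).round(4),"uv",((q-fc)@ex).mean().round(4),((q-fc)@ey).mean().round(4),"h",off[lab==i].max().round(4))
E
```

```text
top bar [484.  269.3] [35.4 18.6] 14.3 0.0414 plate [array([479.9, 278.4]), array([145.9, 144.3]), np.float64(16.5)]
top bar [ 459.8 -301.3] [19.6 35.5] 65.7 0.0422 plate [array([ 454. , -296.8]), array([149. , 149.5]), np.float64(25.3)]
top face n [ 0.014 -0.421  0.907] tilt 24.939731059988976 az -88.08118300987643 2034
rect [array([-0.8, -0.3]), array([ 96. , 135.5]), np.float64(0.1)]
facecen [ 0.5548 -0.0427  0.0858] ex [-0.03   0.906  0.422] ey [-0.999 -0.033 -0.   ]
pin? [328.6 205.3] 22 [ 0.5865 -0.0465  0.0984] uv 0.0009 -0.0316 h 0.0196
pin? [317. 207.] 1 [ 0.5818 -0.0221  0.1024] uv 0.0248 -0.0277 h 0.0068
pin? [308. 212.] 1 [ 0.5695 -0.0034  0.1114] uv 0.0459 -0.0161 h 0.0068
pin? [315. 239.] 1 [ 0.5147 -0.0189  0.1043] uv 0.0306 0.0393 h 0.0062
pin? [329.5 239.6] 21 [ 0.5148 -0.0491  0.0967] uv -0.0 0.0401 h 0.0206
pin? [338. 245.] 1 [ 0.5054 -0.0679  0.0827] uv -0.0227 0.0502 h 0.0071
side bar [482.5 274. ] [34.6 19.7] 24.0 0.0408 plate [array([483.1, 273.5]), array([108.5,  54.4]), np.float64(16.2)]
side bar [ 458.7 -295.7] [20.9 38.6] 64.9 0.0399 plate [array([ 459. , -296.2]), array([ 52.4, 112.9]), np.float64(65.5)]
side face n [ 0.013 -0.406  0.914] tilt 23.964232930351066 az -88.1039695895973 561
rect [array([-10.6,  -4. ]), array([ 96.2, 136.3]), np.float64(0.6)]
facecen [ 0.554  -0.0389  0.0852] ex [-0.03   0.913  0.406] ey [-0.999 -0.033 -0.   ]
pin? [301.6 213.1] 19 [ 0.5854 -0.0411  0.0961] uv 0.0014 -0.0313 h 0.0172
pin? [330.8 218.4] 20 [ 0.5137 -0.0444  0.0963] uv 0.0007 0.0405 h 0.0176
```

View pics/m.png

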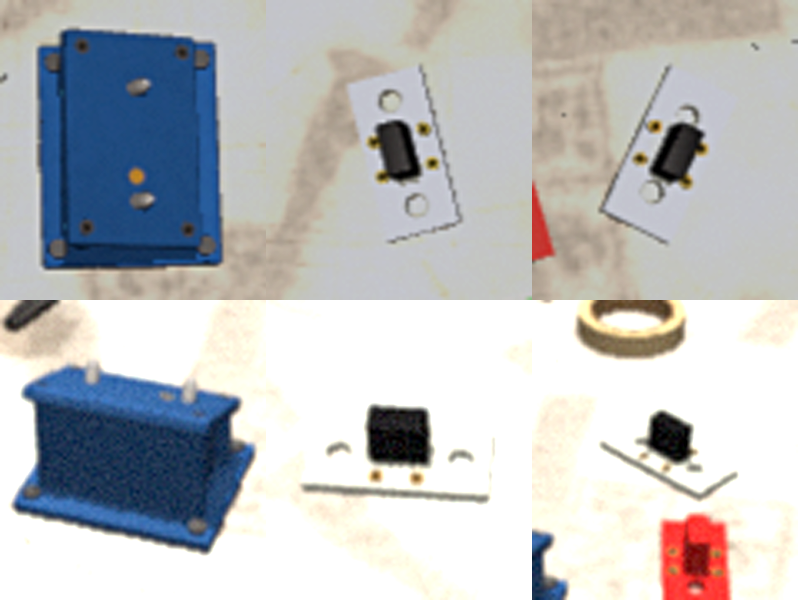

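The pins measure 71.7 mm apart, so the jig is set for 72. The left plate at (182,255) has wide-spaced holes (about 71 mm), so it is plate_72. The right plate measures about 55 mm. The tool can't tilt, so I'll grip the bar by its ends, which lets the plate pivot about the jaw axis onto the slope.

```bash
cat >> h.py <<'E'
from scipy.spatial.transform import Rotation as R
def go(target,ang=None):
    "tool-frame cm to the target; yaw deg for tool y at world angle ang"
    s=robot.get_state();M=R.from_quat(s["orientation"]).as_matrix()
    d=M.T@(np.array(target)-s["tcp_pos"])*100
    a=np.degrees(np.arctan2(M[1,1],M[0,1]))
    print("t",round(s["time_s"],2),"tcp",s["tcp_pos"].round(4),"toolx",M[:,0].round(3),"z",M[:,2].round(3),"yang",a.round(1),"need cm",d.round(2),"yaw",None if ang is None else -(ang-a),"F",s["force"].round(1),"op",round(s["opening"]*8.78,2),"gf",round(s["grip_force"],1))
E
python3 -m pendant '[{"translation":[0,0,0],"yaw":-10.2,"grip":8.7},{"translation":[0,0,0],"yaw":-10.2,"grip":8.7},{"translation":[0,0,0],"yaw":-10.2,"grip":8.7},{"translation":[0,0,0],"yaw":-10.2,"grip":8.7},{"translation":[0,0,0],"yaw":-10.2,"grip":8.7},{"translation":[0,0,0],"yaw":-10.2,"grip":8.7},{"translation":[0,0,0],"yaw":-10.2,"grip":8.7},{"translation":[0,0,0],"yaw":-10.2,"grip":8.7},{"translation":[0,0,0],"yaw":-10.2,"grip":8.7},{"translation":[0,0,0],"yaw":0,"grip":8.7}]'
python3 -c "
from h import *
go([.45,-.12,.23],15.5);go([.483,.2715,.1],15.5)"
```

```text
time_s: 2.05
tcp_pos: [0.1425, -0.5828, 0.2306]
orientation: [0.606, 0.796, 0.0, -0.0]
force: [-0.6, -0.5, 0.5]
opening: 0.99
grip_force: 0.0
t 2.05 tcp [ 0.1425 -0.5828  0.2306] toolx [-0.266  0.964  0.   ] z [-0.  0. -1.] yang 15.4 need cm [36.42 41.97  0.07] yaw -0.05437222234656147 F [-0.6 -0.5  0.5] op 8.69 gf 0.0
t 2.05 tcp [ 0.1425 -0.5828  0.2306] toolx [-0.266  0.964  0.   ] z [-0.  0. -1.] yang 15.4 need cm [73.28 55.57 13.07] yaw -0.05437222234656147 F [-0.6 -0.5  0.5] op 8.69 gf 0.0
```

```bash
python3 -m pendant '[{"translation":[3.64,4.2,0],"yaw":0,"grip":8.7},{"translation":[3.64,4.2,0],"yaw":0,"grip":8.7},{"translation":[3.64,4.2,0],"yaw":0,"grip":8.7},{"translation":[3.64,4.2,0],"yaw":0,"grip":8.7},{"translation":[3.64,4.2,0],"yaw":0,"grip":8.7},{"translation":[3.64,4.2,0],"yaw":0,"grip":8.7},{"translation":[3.64,4.2,0],"yaw":0,"grip":8.7},{"translation":[3.64,4.2,0],"yaw":0,"grip":8.7},{"translation":[3.64,4.2,0],"yaw":0,"grip":8.7},{"translation":[3.64,4.2,0],"yaw":0,"grip":8.7}]'
python3 -m pendant '[{"translation":[4.6,1.7,0],"yaw":0,"grip":8.7},{"translation":[4.6,1.7,0],"yaw":0,"grip":8.7},{"translation":[4.6,1.7,0],"yaw":0,"grip":8.7},{"translation":[4.6,1.7,0],"yaw":0,"grip":8.7},{"translation":[4.6,1.7,2],"yaw":0,"grip":8.7},{"translation":[4.6,1.7,3],"yaw":0,"grip":8.7},{"translation":[4.6,1.7,4],"yaw":0,"grip":8.7},{"translation":[4.6,1.7,4],"yaw":0,"grip":8.7},{"translation":[0,0,0],"yaw":0,"grip":8.7}]'
python3 - <<'E'
from h import *
go([.483,.2715,.026],15.5)
s=eyes.capture("side");I=s["img"][...,::-1];cv2.imwrite("pics/s1.png",I[200:440,140:460].repeat(2,0).repeat(2,1))
c=eyes.capture("top");P=cloud(c);Q=P
print("top pic shot plate bar")
E
```

```text
time_s: 3.3
tcp_pos: [0.4506, -0.118, 0.231]
orientation: [0.607, 0.795, 0.0, 0.0]
force: [0.6, -0.4, 0.0]
opening: 0.987
grip_force: 0.0
time_s: 4.42
tcp_pos: [0.4801, 0.2722, 0.0987]
orientation: [0.605, 0.796, -0.002, -0.001]
force: [-0.8, -0.2, 0.3]
opening: 0.991
grip_force: 0.0
t 4.42 tcp [0.4801 0.2722 0.0987] toolx [-0.268  0.964  0.   ] z [-0.005 -0.001 -1.   ] yang 15.5 need cm [-0.15  0.3   7.27] yaw 0.02457236680452013 F [-0.8 -0.2  0.3] op 8.7 gf 0.0
top pic shot plate bar
```

View pics/s1.png

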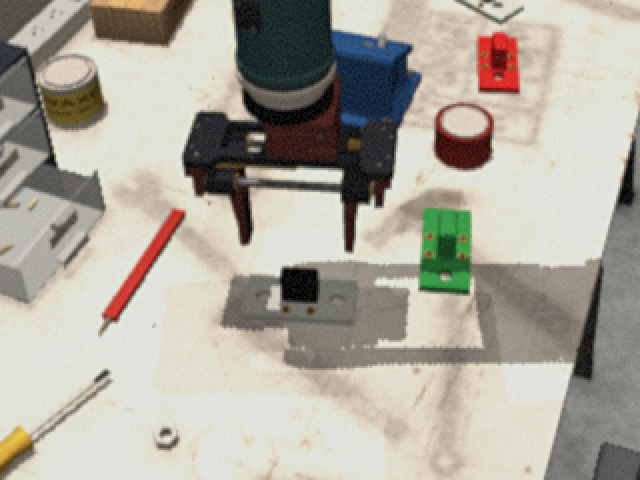

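The open fingers straddle the bar of plate_72 lengthwise, at about (245,240) and (350,250) in this crop. I'll go down and grip.

```bash
python3 -m pendant '[{"translation":[-0.1,0.3,2],"yaw":0,"grip":8.7},{"translation":[0,0,2],"yaw":0,"grip":8.7},{"translation":[0,0,2],"yaw":0,"grip":8.7},{"translation":[0,0,1.3],"yaw":0,"grip":8.7},{"translation":[0,0,0],"yaw":0,"grip":6},{"translation":[0,0,0],"yaw":0,"grip":3},{"translation":[0,0,0],"yaw":0,"grip":3},{"translation":[0,0,0],"yaw":0,"grip":3},{"translation":[0,0,0],"yaw":0,"grip":3},{"translation":[0,0,0],"yaw":0,"grip":3}]' 12
python3 -m pendant '[{"translation":[0,0,-3],"yaw":0,"grip":3},{"translation":[0,0,-3],"yaw":0,"grip":3},{"translation":[0,0,-3],"yaw":0,"grip":3},{"translation":[0,0,-5],"yaw":0,"grip":3},{"translation":[0,0,0],"yaw":0,"grip":3}]'
python3 - <<'E'
from h import *
# pin midpoint/face estimate: cameras averaged
seat=np.array([.5500,-.0409,.0855]);print()
go([.55,.0,.19],1.9)
E
```

```text
time_s: 5.78
tcp_pos: [0.4846, 0.27, 0.0288]
orientation: [0.605, 0.796, -0.0, -0.0]
force: [-1.8, 0.0, 3.2]
opening: 0.41
grip_force: 12.0
time_s: 6.4
tcp_pos: [0.4878, 0.2712, 0.1721]
orientation: [0.605, 0.796, 0.003, 0.002]
force: [0.3, 0.3, -2.8]
opening: 0.413
grip_force: 12.0

t 6.4 tcp [0.4878 0.2712 0.1721] toolx [-0.268  0.963  0.001] z [ 0.007  0.003 -1.   ] yang 15.5 need cm [-27.79  -1.26  -1.82] yaw 13.642488009782435 F [ 0.3  0.3 -2.8] op 3.63 gf 12.0
```

```bash
python3 -m pendant '[{"translation":[0,0,-1],"yaw":6.8,"grip":3},{"translation":[0,0,-1],"yaw":6.8,"grip":3},{"translation":[-4,0,0],"yaw":0,"grip":3},{"translation":[-4,0,0],"yaw":0,"grip":3},{"translation":[-4,0.8,0],"yaw":0,"grip":3},{"translation":[-4,2,0],"yaw":0,"grip":3},{"translation":[-4,2,0],"yaw":0,"grip":3},{"translation":[-4,2,0],"yaw":0,"grip":3},{"translation":[-4,0,0],"yaw":0,"grip":3},{"translation":[0,0,0],"yaw":0,"grip":3}]' 10
cat > look.py <<'E'
from h import *
import sys
# plate (white/black) vs pins in the side camera, seat frame
s=eyes.capture("side");Q=cloud(s);cv2.imwrite(f"pics/{sys.argv[1]}.png",cv2.resize(s["img"][140:290,210:410,::-1],(800,600),interpolation=cv2.INTER_CUBIC))
go([.549,-.012,.15],1.9)
for r in eyes.trace("plate_72",s)[:3]:
    q=Q[r["pixels"]];q=q[~np.isnan(q[:,0])]
    if abs(np.median(q[:,0])-.55)>.12 or abs(np.median(q[:,1]))>.1: continue
    q=q[(abs(q-np.median(q,0))<.08).all(1)]
    c=np.median(q,0);best=0;rng=np.random.default_rng(0)
    for _ in range(400):
        a,b,d=q[rng.choice(len(q),3,False)];n=np.cross(b-a,d-a);l=np.linalg.norm(n)
        if l<1e-7: continue
        n/=l;n*=np.sign(n[2])
        if n[2]<.75: continue
        k=abs((q-a)@n)<.002
        if k.sum()>best: best=k.sum();K=k
    F=q[K];n=np.linalg.svd(F-F.mean(0),full_matrices=False)[2][2];n*=np.sign(n[2])
    ex=np.array([0,1,0.]);ex-=n*n[1];ex/=np.linalg.norm(ex);ey=np.cross(n,ex);o=F.mean(0)
    rr=cv2.minAreaRect((np.c_[(F-o)@ex,(F-o)@ey]*1000).astype(np.float32))
    c=o+(ex*rr[0][0]+ey*rr[0][1])/1000
    print("plate conf",round(r["conf"],2),len(q),best,"n",n.round(3),"tilt",np.degrees(np.arctan2(-n[1],n[2])).round(1),"rect",[np.round(x,1) for x in rr],"topcen",c.round(4),"under",(c-.008*n).round(4),"mean",o.round(4))
E
python3 look.py s2
```

```text
time_s: 7.65
tcp_pos: [0.5619, -0.0099, 0.1867]
orientation: [0.696, 0.718, -0.001, -0.001]
force: [-0.6, -0.1, -1.8]
opening: 0.41
grip_force: 10.0
t 7.7 tcp [ 0.5615 -0.0084  0.1869] toolx [-0.031  1.     0.001] z [-0.003  0.001 -1.   ] yang 1.8 need cm [-0.32 -1.25  3.69] yaw -0.10381047208243865 F [ 0.1  0.2 -2.8] op 3.58 gf 10.0
plate conf 0.7 816 404 n [ 0.005 -0.009  1.   ] tilt 0.5 rect [array([-3.7, -3.6]), array([ 53.7, 110. ]), np.float64(5.2)] topcen [ 0.5619 -0.0029  0.1654] under [ 0.5618 -0.0028  0.1574] mean [0.5583 0.0008 0.1655]
```

View pics/s2.png

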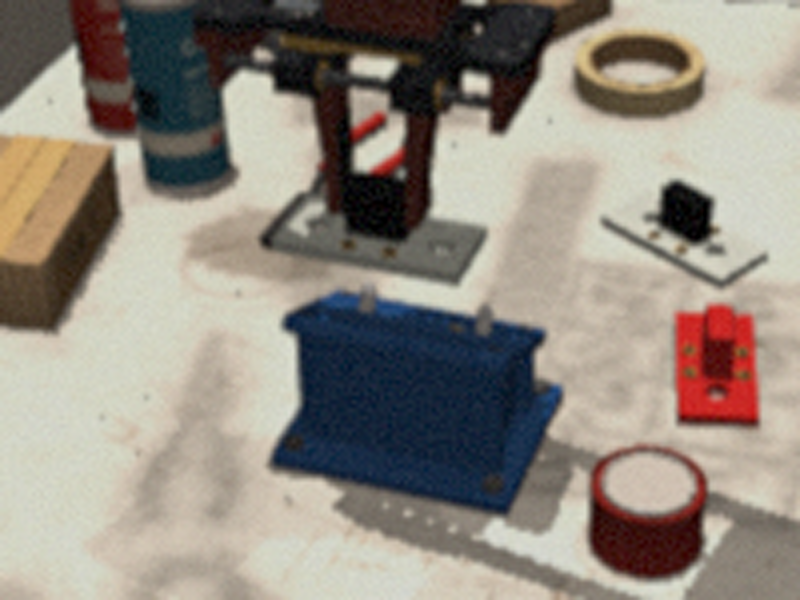

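The plate is held level at (375,240) in this crop, uphill of the pins at (367,297) and (484,318), so nothing blocks it. Now I'll press it on the upper part of the slope to pre-tilt it.

```bash
python3 -m pendant '[{"translation":[-0.5,-1.1,1.5],"yaw":0,"grip":3},{"translation":[0,0,2],"yaw":0,"grip":3},{"translation":[0,0,1.3],"yaw":0,"grip":3},{"translation":[0,0,0],"yaw":0,"grip":3}]' 8
python3 -m pendant '[{"translation":[-0.2,0,0.3],"yaw":0,"grip":3},{"translation":[-0.3,0,0.3],"yaw":0,"grip":3},{"translation":[-0.3,0,0.2],"yaw":0,"grip":3},{"translation":[0,0,0],"yaw":0,"grip":3}]'
python3 look.py s3
```

```text
time_s: 8.25
tcp_pos: [0.5507, -0.0119, 0.1395]
orientation: [0.695, 0.719, -0.001, -0.001]
force: [0.3, -0.1, -2.4]
opening: 0.415
grip_force: 8.0
time_s: 8.75
tcp_pos: [0.5523, -0.0213, 0.1329]
orientation: [0.695, 0.719, 0.0, 0.0]
force: [-0.7, -0.2, -1.0]
opening: 0.411
grip_force: 8.0
t 8.8 tcp [ 0.5523 -0.0212  0.1329] toolx [-0.033  0.999 -0.   ] z [ 0.001 -0.    -1.   ] yang 1.9 need cm [ 0.93 -0.3  -1.71] yaw 0.019755699459198972 F [ 1.  -0.1 -1.2] op 3.59 gf 8.0
plate conf 0.75 820 388 n [ 0.002 -0.045  0.999] tilt 2.6 rect [array([-4.8, -5.7]), array([ 55.6, 108.9]), np.float64(3.3)] topcen [ 0.5528 -0.0151  0.1113] under [ 0.5528 -0.0148  0.1033] mean [ 0.5471 -0.0103  0.1115]
```

```bash
python3 -m pendant '[{"translation":[0,0,0.3],"yaw":0,"grip":3},{"translation":[-0.1,0,0.3],"yaw":0,"grip":3},{"translation":[-0.2,0,0.2],"yaw":0,"grip":3},{"translation":[0,0,0],"yaw":0,"grip":3}]'
python3 look.py s4
```

```text
time_s: 9.35
tcp_pos: [0.5526, -0.0244, 0.1252]
orientation: [0.695, 0.719, 0.0, 0.001]
force: [-0.5, -3.0, 4.0]
opening: 0.411
grip_force: 8.0
t 9.4 tcp [ 0.5525 -0.0244  0.1252] toolx [-0.034  0.999 -0.001] z [ 0.001 -0.001 -1.   ] yang 2.0 need cm [ 1.25 -0.31 -2.48] yaw 0.0548896443084137 F [-0.1 -3.2  3.9] op 3.6 gf 8.0
plate conf 0.77 664 304 n [ 0.008 -0.27   0.963] tilt 15.7 rect [array([-5.1, -4.2]), array([ 55.4, 110.4]), np.float64(4.9)] topcen [ 0.5526 -0.0159  0.1075] under [ 0.5525 -0.0138  0.0998] mean [ 0.5484 -0.011   0.1089]
```

```bash
python3 -m pendant '[{"translation":[0,0,0.3],"yaw":0,"grip":3},{"translation":[0,0,0.2],"yaw":0,"grip":3},{"translation":[0,0,0],"yaw":0,"grip":3}]'
python3 look.py s5
```

```text
time_s: 9.82
tcp_pos: [0.5528, -0.0245, 0.1204]
orientation: [0.695, 0.719, 0.0, 0.001]
force: [-0.7, -3.3, 6.2]
opening: 0.411
grip_force: 8.0
t 9.88 tcp [ 0.5529 -0.0245  0.1204] toolx [-0.034  0.999 -0.001] z [ 0.002 -0.001 -1.   ] yang 2.0 need cm [ 1.25 -0.34 -2.97] yaw 0.06363407735672677 F [-1.2 -3.1  6.4] op 3.61 gf 8.0
plate conf 0.83 635 248 n [ 0.016 -0.366  0.931] tilt 21.4 rect [array([-6.6, -3.8]), array([ 55.8, 109.3]), np.float64(3.1)] topcen [ 0.5535 -0.0155  0.1055] under [ 0.5533 -0.0126  0.0981] mean [ 0.5497 -0.0093  0.108 ]
```

```bash
python3 -m pendant '[{"translation":[0,0,0.2],"yaw":0,"grip":3},{"translation":[0,0,0.1],"yaw":0,"grip":3},{"translation":[0,0,0],"yaw":0,"grip":3}]'
python3 look.py s6
python3 -m pendant '[{"translation":[-0.5,-0.2,-1.2],"yaw":0,"grip":3},{"translation":[-0.5,-0.2,-1.2],"yaw":0,"grip":3},{"translation":[0,0,-0.3],"yaw":0,"grip":3},{"translation":[0,0,0],"yaw":0,"grip":3},{"translation":[0,0,0],"yaw":0,"grip":3}]' 12
python3 look.py s7;python3 look.py s7
```

```text
time_s: 10.3
tcp_pos: [0.5529, -0.0241, 0.1177]
orientation: [0.695, 0.719, 0.0, 0.001]
force: [-1.5, -2.1, 9.7]
opening: 0.415
grip_force: 8.0
t 10.35 tcp [ 0.5529 -0.0241  0.1177] toolx [-0.034  0.999 -0.001] z [ 0.002 -0.001 -1.   ] yang 2.0 need cm [ 1.22 -0.34 -3.23] yaw 0.06169341976561493 F [-1.5 -2.2  8.8] op 3.62 gf 8.0
plate conf 0.58 574 196 n [ 0.025 -0.409  0.912] tilt 24.2 rect [array([-10.1,  -7.3]), array([ 55.9, 106.3]), np.float64(3.0)] topcen [ 0.5514 -0.0167  0.1042] under [ 0.5512 -0.0135  0.0969] mean [ 0.5442 -0.0075  0.1085]
time_s: 11.02
tcp_pos: [0.5482, -0.0338, 0.1434]
orientation: [0.695, 0.719, -0.0, -0.0]
force: [-0.4, -0.2, -3.1]
opening: 0.411
grip_force: 12.0
t 11.07 tcp [ 0.5481 -0.0338  0.1433] toolx [-0.034  0.999  0.   ] z [-0.001  0.    -1.   ] yang 1.9 need cm [ 2.18  0.16 -0.67] yaw 0.04062434005962312 F [-1.   1.3 -1.9] op 3.6 gf 12.0
plate conf 0.68 536 206 n [ 0.011 -0.399  0.917] tilt 23.5 rect [array([-9.2, -5. ]), array([ 53.9, 108. ]), np.float64(2.7)] topcen [ 0.5478 -0.0263  0.13  ] under [ 0.5477 -0.0231  0.1227] mean [ 0.5429 -0.0178  0.1337]
t 11.18 tcp [ 0.5482 -0.0338  0.1433] toolx [-0.034  0.999  0.   ] z [-0.001  0.    -1.   ] yang 1.9 need cm [ 2.18  0.15 -0.67] yaw 0.045502662607612265 F [ 0.1  0.  -1.8] op 3.62 gf 12.0
plate conf 0.66 563 209 n [ 0.02  -0.401  0.916] tilt 23.6 rect [array([-8.9, -3.7]), array([ 57.3, 109.4]), np.float64(3.0)] topcen [ 0.5489 -0.0255  0.1303] under [ 0.5488 -0.0223  0.1229] mean [ 0.5453 -0.0174  0.1339]
```

```bash
python3 -m pendant '[{"translation":[-1.3,0,0],"yaw":0,"grip":3},{"translation":[-1.2,0,0.5],"yaw":0,"grip":3},{"translation":[0,0,0.9],"yaw":0,"grip":3},{"translation":[0,0,0],"yaw":0,"grip":3},{"translation":[0,0,0],"yaw":0,"grip":3}]'
python3 look.py s8;python3 look.py s8;python3 look.py s8
```

```text
time_s: 11.85
tcp_pos: [0.5491, -0.0588, 0.1294]
orientation: [0.695, 0.719, -0.0, -0.0]
force: [0.6, -0.3, -2.0]
opening: 0.408
grip_force: 12.0
t 11.9 tcp [ 0.5492 -0.0588  0.1296] toolx [-0.034  0.999  0.   ] z [-0.  0. -1.] yang 2.0 need cm [ 4.68  0.13 -2.04] yaw 0.05083637914961603 F [ 0.5  1.  -1.9] op 3.59 gf 12.0
t 12.0 tcp [ 0.5494 -0.0588  0.1298] toolx [-0.034  0.999  0.   ] z [ 0.  0. -1.] yang 2.0 need cm [ 4.68  0.12 -2.02] yaw 0.05908721514553772 F [-0.3 -0.3 -3. ] op 3.59 gf 12.0
plate conf 0.8 474 183 n [ 0.017 -0.404  0.914] tilt 23.9 rect [array([-9.6, -3.7]), array([ 55.7, 106. ]), np.float64(2.0)] topcen [ 0.5477 -0.0504  0.1168] under [ 0.5476 -0.0472  0.1095] mean [ 0.544  -0.0416  0.1208]
t 12.1 tcp [ 0.5495 -0.0588  0.1299] toolx [-0.034  0.999  0.   ] z [ 0.  0. -1.] yang 2.0 need cm [ 4.68  0.11 -2.01] yaw 0.057725823080078564 F [ 0.  -0.1 -2.6] op 3.64 gf 12.0
```

View pics/s8.png

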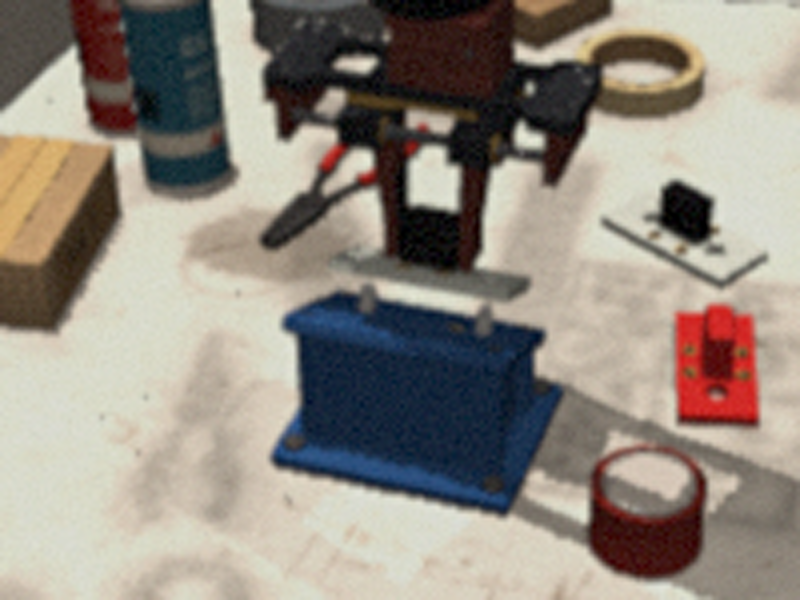

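The plate is held parallel to the slope at (430,272), above the pins at (367,297) and (484,318). I'll lower it along the normal in small steps and watch the force.

```bash
python3 -m pendant '[{"translation":[0.15,0.1,0.45],"yaw":0,"grip":3},{"translation":[0.17,0,0.4],"yaw":0,"grip":3},{"translation":[0,0,0],"yaw":0,"grip":3},{"translation":[0,0,0],"yaw":0,"grip":3}]'
python3 -m pendant '[{"translation":[0.1,0,0.22],"yaw":0,"grip":3},{"translation":[0.1,0,0.22],"yaw":0,"grip":3},{"translation":[0,0,0],"yaw":0,"grip":3}]'
python3 look.py s9;python3 look.py s9
```

```text
time_s: 12.65
tcp_pos: [0.5501, -0.0557, 0.1211]
orientation: [0.695, 0.719, -0.0, -0.0]
force: [0.0, 0.4, -2.4]
opening: 0.409
grip_force: 12.0
time_s: 13.02
tcp_pos: [0.5501, -0.0538, 0.1165]
orientation: [0.695, 0.719, -0.0, -0.0]
force: [1.2, -0.7, -3.4]
opening: 0.412
grip_force: 12.0
t 13.07 tcp [ 0.5501 -0.0538  0.1166] toolx [-0.034  0.999 -0.   ] z [-0. -0. -1.] yang 1.9 need cm [ 4.18  0.03 -3.34] yaw 0.04458971340669904 F [-0.3 -0.5 -2.2] op 3.6 gf 12.0
plate conf 0.84 506 195 n [ 0.015 -0.399  0.917] tilt 23.5 rect [array([-8.7, -3.8]), array([ 54.9, 108.1]), np.float64(2.6)] topcen [ 0.5495 -0.0452  0.1036] under [ 0.5494 -0.042   0.0963] mean [ 0.5457 -0.0373  0.1071]
t 13.18 tcp [ 0.5501 -0.0539  0.1168] toolx [-0.034  0.999 -0.   ] z [-0. -0. -1.] yang 1.9 need cm [ 4.19  0.03 -3.32] yaw 0.03899698996198797 F [-0.7 -0.8 -2.8] op 3.57 gf 12.0
```

View pics/s9.png

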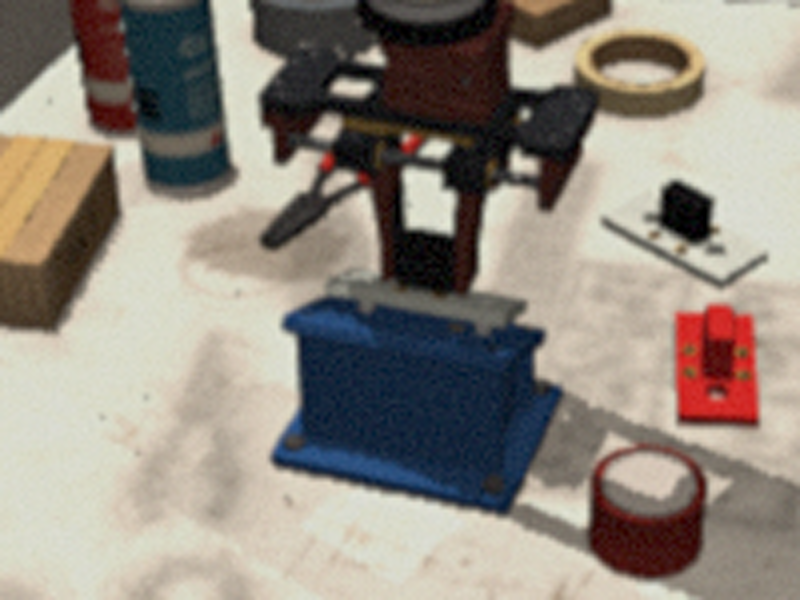

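Both pins are under the plate at (367,307) and (484,325). There is no contact force at about 12 mm above the face, so the tips are in the holes. Continuing down.

```bash
python3 -m pendant '[{"translation":[0.08,0,0.18],"yaw":0,"grip":3},{"translation":[0.08,0,0.18],"yaw":0,"grip":3},{"translation":[0,0,0],"yaw":0,"grip":3}]'
python3 -m pendant '[{"translation":[0.08,0,0.18],"yaw":0,"grip":3},{"translation":[0,0,0],"yaw":0,"grip":3}]'
python3 look.py s10;python3 look.py s10
```

```text
time_s: 13.6
tcp_pos: [0.5501, -0.0523, 0.113]
orientation: [0.695, 0.719, -0.0, 0.0]
force: [1.0, -1.8, -4.4]
opening: 0.41
grip_force: 12.0
time_s: 13.85
tcp_pos: [0.5501, -0.0514, 0.1112]
orientation: [0.695, 0.719, 0.0, 0.0]
force: [1.5, -2.8, -3.8]
opening: 0.406
grip_force: 12.0
t 13.9 tcp [ 0.5501 -0.0514  0.1112] toolx [-0.034  0.999 -0.   ] z [ 0. -0. -1.] yang 1.9 need cm [ 3.94  0.03 -3.88] yaw 0.04456790936375166 F [ 0.4 -2.7 -4.2] op 3.62 gf 12.0
plate conf 0.74 520 189 n [ 0.006 -0.402  0.916] tilt 23.7 rect [array([-10.3,  -5.9]), array([ 56.3, 108.1]), np.float64(1.9)] topcen [ 0.55   -0.0443  0.0977] under [ 0.5499 -0.0411  0.0904] mean [ 0.5441 -0.0349  0.1019]
t 14.0 tcp [ 0.5501 -0.0514  0.1113] toolx [-0.034  0.999  0.   ] z [ 0.  0. -1.] yang 1.9 need cm [ 3.94  0.03 -3.87] yaw 0.03937499185968707 F [ 1.2 -2.8 -4.6] op 3.56 gf 12.0
plate conf 0.76 551 188 n [ 0.012 -0.408  0.913] tilt 24.1 rect [array([-8.3, -5.8]), array([ 55. , 108.9]), np.float64(3.6)] topcen [ 0.5501 -0.0425  0.0988] under [ 0.55   -0.0392  0.0915] mean [ 0.5444 -0.0349  0.1022]
```

```bash
python3 -m pendant '[{"translation":[-0.08,0,0.05],"yaw":0,"grip":3},{"translation":[0.04,0,0.18],"yaw":0,"grip":3},{"translation":[0,0,0],"yaw":0,"grip":3},{"translation":[0,0,0],"yaw":0,"grip":3}]'
python3 look.py s11
python3 -m pendant '[{"translation":[0,0,0],"yaw":0,"grip":3.8},{"translation":[0,0,0],"yaw":0,"grip":3.8},{"translation":[0,0,0],"yaw":0,"grip":3.8},{"translation":[0,0,0],"yaw":0,"grip":3.8}]'
python3 look.py s12; python3 look.py s12
```

```text
time_s: 14.55
tcp_pos: [0.5499, -0.0516, 0.109]
orientation: [0.695, 0.719, 0.0, -0.0]
force: [0.3, -0.6, -1.3]
opening: 0.409
grip_force: 12.0
t 14.6 tcp [ 0.55   -0.0516  0.1091] toolx [-0.034  0.999  0.   ] z [-0.  0. -1.] yang 1.9 need cm [ 3.97  0.03 -4.09] yaw 0.03891770883007206 F [-0.7  0.3 -1.4] op 3.59 gf 12.0
plate conf 0.91 506 174 n [ 0.007 -0.377  0.926] tilt 22.1 rect [array([-10.3,  -3.6]), array([ 55.6, 108.5]), np.float64(2.5)] topcen [ 0.5499 -0.0426  0.0961] under [ 0.5498 -0.0396  0.0887] mean [ 0.5463 -0.0331  0.1   ]
time_s: 15.15
tcp_pos: [0.5501, -0.0518, 0.1091]
orientation: [0.695, 0.719, 0.0, 0.0]
force: [0.3, 0.3, 0.1]
opening: 0.434
grip_force: 0.0
t 15.2 tcp [ 0.5501 -0.0518  0.1091] toolx [-0.034  0.999  0.   ] z [ 0.  0. -1.] yang 1.9 need cm [ 3.98  0.02 -4.09] yaw 0.03946415608768605 F [-0.1 -0.1  0.2] op 3.85 gf 0.0
plate conf 0.74 470 191 n [ 0.011 -0.389  0.921] tilt 22.9 rect [array([-6.5, -5.5]), array([ 52.9, 112. ]), np.float64(9.2)] topcen [ 0.5497 -0.0399  0.0939] under [ 0.5497 -0.0368  0.0865] mean [ 0.5443 -0.0339  0.0965]
t 15.3 tcp [ 0.5501 -0.0518  0.1091] toolx [-0.034  0.999  0.   ] z [ 0.  0. -1.] yang 1.9 need cm [ 3.98  0.03 -4.09] yaw 0.040325443627081015 F [0.2 0.1 0.4] op 3.83 gf 0.0
plate conf 0.83 526 194 n [ 0.015 -0.398  0.917] tilt 23.5 rect [array([-8. , -4.2]), array([ 52.2, 107.6]), np.float64(2.7)] topcen [ 0.5501 -0.0427  0.0925] under [ 0.55   -0.0395  0.0851] mean [ 0.5459 -0.0354  0.0957]
```

View pics/s12.png

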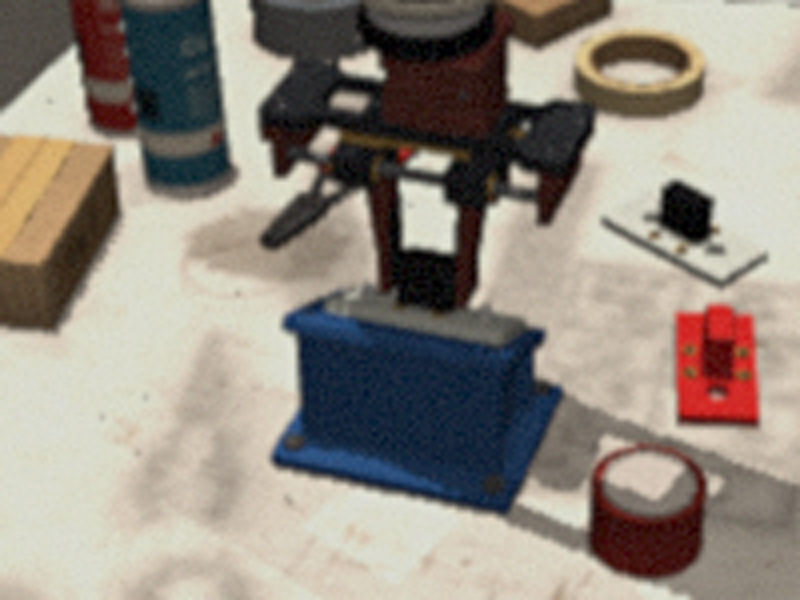

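The plate dropped flat onto the slope at (430,318), and its underside matches the seat to about 1 mm. I'll back straight off and check.

```bash
python3 -m pendant '[{"translation":[0,0,-0.5],"yaw":0,"grip":3.9},{"translation":[0,0,-0.7],"yaw":0,"grip":4.1},{"translation":[0,0,-1],"yaw":0,"grip":4.3},{"translation":[0,0,-2],"yaw":0,"grip":5},{"translation":[0,0,-4],"yaw":0,"grip":5},{"translation":[0,0,-5],"yaw":0,"grip":5},{"translation":[0,0,0],"yaw":0,"grip":5},{"translation":[0,0,0],"yaw":0,"grip":5}]'
python3 look.py s13; python3 look.py s13
```

```text
time_s: 16.35
tcp_pos: [0.5498, -0.0517, 0.2412]
orientation: [0.695, 0.719, 0.0, 0.0]
force: [0.5, 0.5, 0.3]
opening: 0.569
grip_force: 0.0
t 16.4 tcp [ 0.5492 -0.0516  0.2404] toolx [-0.034  0.999  0.   ] z [-0.001  0.    -1.   ] yang 1.9 need cm [3.95 0.12 9.04] yaw 0.04116401707647843 F [ 0.3  0.1 -0.2] op 4.98 gf 0.0
plate conf 0.77 548 194 n [ 0.008 -0.391  0.92 ] tilt 23.0 rect [array([-7.8, -4. ]), array([ 52.5, 108.5]), np.float64(2.5)] topcen [ 0.5504 -0.0419  0.0928] under [ 0.5503 -0.0388  0.0854] mean [ 0.5464 -0.0347  0.0959]
t 16.5 tcp [ 0.549  -0.0516  0.2397] toolx [-0.034  0.999  0.001] z [-0.003  0.001 -1.   ] yang 1.9 need cm [3.95 0.16 8.97] yaw 0.03689385853051763 F [-0.4  0.4 -0.5] op 5.0 gf 0.0
plate conf 0.63 578 205 n [ 0.008 -0.405  0.914] tilt 23.9 rect [array([-7.1, -5.3]), array([ 55.7, 109.1]), np.float64(2.3)] topcen [ 0.55   -0.0429  0.0924] under [ 0.5499 -0.0397  0.0851] mean [ 0.5447 -0.0365  0.0953]
```

View pics/s13.png

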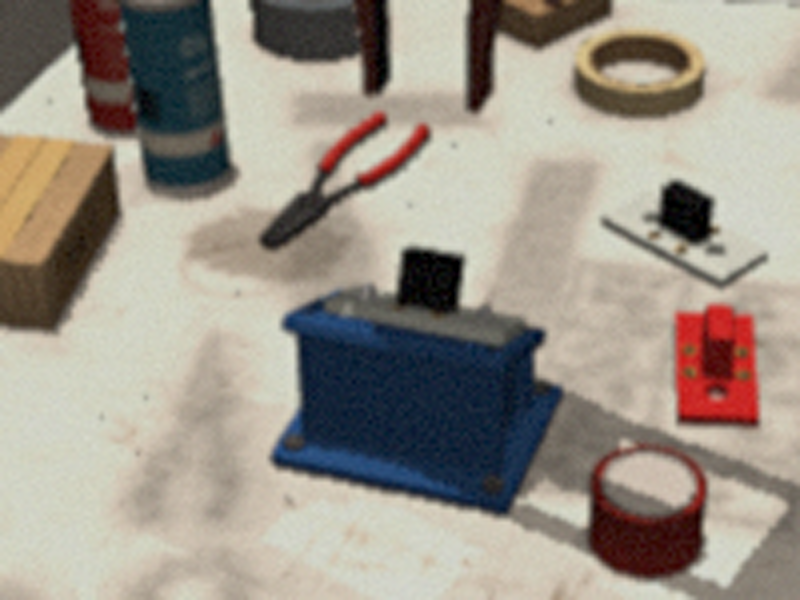

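The plate lies flat on the slope with both pin tips showing through it, at (365,293) and (487,312). The gripper is clear and the other plate and bystanders haven't moved.

```bash
python3 -c "
from station import robot
print(robot.hand_in())"
```

```text
the job is handed in; nothing more can be done
None
```

I handed the job in at about 16.5 s: plate_72 is over both pins and flat on the jig's slope, within about 1 mm of its seat by the side camera; plate_56 lies untouched on the worktop, and the tin, pliers and pencil weren't touched (no verdict was returned).

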